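# Bolt the reagent case

### The job

Two small bench cases with clear lids stand on the worktop, both unbolted. Secure the taller one, which holds the brown reagent bottles: push the sliding bolt on its top across until its tip has gone right through the keeper and it comes to its stop. Leave the bolt of the low case with the dishes as it is.

Things in the scene. Friction and masses are not known exactly. Their poses are not given: they have to be found in the camera images.
- bottle_bolt (a joint): Travel (m) of the steel sliding bolt on top of the taller case (grey, 140 x 200 x 90 mm high, clear lid, brown bottles inside, fixed). 0 withdrawn, 0.045 at its stop, home; starts at 0 to 0.010. About 2.5 N of friction, no spring: it stays where it is left. The tip meets the keeper's near face at 0.012, its far face at 0.032.
- bottle_knob (a point): On the axis of the bolt's upright knob (taller case), a steel post 12 mm thick (14 at the top); the point is 28 mm above the case top, 17 mm below the knob's top, and moves with the bolt. y: the way the bolt slides home; x: across; z up. 8 mm rod 18 mm below it; home, the first strap over the rod (22 wide, top 7 mm below this height) is 20 mm ahead. Behind and beside the knob is free.
- bottle_keeper (a point): Centre of the keeper's opening, a steel strap 22 mm wide and 20 mm long on the fixed end strip of the taller case, 10 mm above the case top. Axes as for the knob: y is the way the bolt goes in. The knob's axis is 155 mm behind this point along y when withdrawn, 110 mm when home.
- dish_bolt (a joint): Travel (m) of the like bolt on the lower case (grey, 140 x 200 x 50 mm high, petri dishes inside, fixed): 0 withdrawn, 0.045 home; starts at 0 to 0.010. To be left alone.

How it is judged:
By the outcome, as a careful person would: the job done as asked, in the order asked, and still so for the second after the job is handed in, with the robot touching nothing.
It also fails if it takes over 29 s, if anything falls off the work surface, if the arm or the gripper's body presses on something with over 40 N, if the wrist force passes 120 N, or if a joint passes its speed limit or range.

### The arm

A 7-joint arm with a two-finger parallel gripper is mounted at the origin on a cart in front of the work surface, level with it; the furniture and walls round the work are solid. World frame = base frame: x ahead of the robot, y to its left, z up, the work surface at z = 0. Lengths are in m, angles in rad, forces in N, time in s.
With the tool pointing down it reaches from about 0.4 to 0.925 m from the base axis. Payload 4.1 kg.
Tool frame: the origin (TCP) lies midway between the tips of the shut fingers; the grasp point (between the pads) lies 19 mm behind it; z points along the fingers, y is the direction in which the jaws open and shut (so a half turn about z gives the same grasp; the last joint's range is limited). The gripper opens to 85 mm and grips with 20 to 120 N. Pads are 22 mm wide; open, the fingers measure 114 mm over their backs; the gripper's body (76 mm by 85 mm) begins 54 mm behind the grasp point. The pads swing forward as they close: fully open they stand 13 mm farther back than shut.
Start: joints at [1.061, 0.398, 0.045, 1.537, -0.019, 1.207, -0.051], TCP at [0.26, -0.596, 0.231] pointing down, gripper open.
Joint ranges: [-2.82, 2.82], [-0.49, 2.23], [-1.37, 1.46], [0, 2.46], [-1.36, 4.5], [0.23, 2], [-2.94, 2.94]. Speed limits (rad/s): [2.57, 2.57, 3.14, 3.14, 3.14, 3.14, 3.14].

### API

Orientations are given as a unit quaternion [w, x, y, z].
In Python, from plant import get_obs, grab_frame, ticket, boxes_of, pinpoint gives the robot as it stands.
- The arm moves only by the shell command python3 -m jog 'ROWS' [FORCE]. ROWS is a JSON object of lists of equal length, an entry for each row: "travel": the shift along the tool's x, y, z each as a share of 30 mm, from -1 to 1, a list of three; "rotation": the turn, a rotation vector about the tool's x, y, z each as a share of 6 degrees, from -1 to 1, a list of three; "jaw": the opening, from -1 (shut) to 1 (fully open). A call has exactly 5 rows; each row shifts and turns the commanded pose from where the row before left it, along the tool's axes as they then stand; what a row does not reach is not made up. A row lasts 1/12 s, in which the tool goes at most 41.7 mm and 7.16 degrees, less where a joint would pass 70% of its speed; a pose out of reach is approached as far as the arm can. A call with a number of a shift or a turn outside -1 to 1 is refused whole. A call with a gripper value outside its range is refused whole. The fingers move at their own pace and stop on an object; FORCE is the grip in N (left out, the last holds). Time passes only in rows, so rows that do not move let the fingers close, or fill a call up. It gives the time, the measured TCP pose, the force and the opening at its end, in the units of the state.
- get_obs(): the state, without advancing time (a new reading comes with each control period).
- grab_frame(name): name is "scene" or "side" or "wrist"; returns a dict with "color" (420x560x3 uint8, red, green, blue), "K" (3x3 intrinsics, pixels), "R" (3x3) and "t" (3): a world point X has camera coordinates R X + t; the wrist camera has in their place "hand_eye" (4x4, takes a point from camera to tool coordinates, whose origin is the TCP and whose axes are the flange's). Camera axes: x right, y down, z forward; pixel columns grow to the right and rows downward; lengths in m; the calibration is good to about 2 mm. A picture is of the moment at which its call begins: read the wrist's pose just before it. There is no depth.
- ticket.sign_off(): hands the job in, once; it reports no verdict.
Trained networks look in the newest picture that a camera, given by its name, has taken for a name from the list of things; names that differ only in an ending like _2 or _b are one class to them, and where a whole thing is asked for, a point or a joint stands for the part that bears it (a point fixed in the world has none). Each returns a list of dicts, best first, with "p" (0 to 1); they miss things now and then, are a little off and sometimes report something else, mostly with a low value. They report only what shows in the picture. A call takes as long as a camera call.
- boxes_of(camera, name): "xyz" ([x, y, z] in m, in world coordinates, good to about 4 mm: the middle of the surface that is visible of it).
- pinpoint(camera, name): "xyz" ([x, y, z] in m, in world coordinates, good to about 4 mm: a listed point, or the origin of a listed thing).
The state is a dict: "clock": time; "joint_positions": joint angles; "qd": joint speeds; "joint_efforts": joint torques, N m; "ee_pos": TCP position; "eef_rot": TCP orientation; "force": force on the tool from outside, world axes, zero at the start; "ft_torque": the same for the moment, N m; "opening": finger opening in m.
Only numpy, scipy, OpenCV 4.12 (cv2) and the standard library are available. Lean on these libraries where they do the work, as an engineer would, in place of code of your own. Each camera call takes 0.05 s, during which the arm holds its last target.

## Working session

There is one attempt and no reset: what is moved stays moved. The work goes in short steps, Python scripts to look and compute and a shell command to move; the robot and the scene stay as the last step left them, time stands still between calls to the robot, and variables do not carry over. Pictures are saved under pics/ and viewed, and the job is handed in when it is done.

```bash
mkdir -p pics; python3 - <<'E'
from plant import *
import cv2
o=get_obs()
print({k:o[k] for k in ('clock','ee_pos','eef_rot','force','opening')})
for c in('scene','side','wrist'):
    f=grab_frame(c);cv2.imwrite(f'pics/{c}0.png',f['color'][:,:,::-1])
    for n in('bottle_knob','bottle_keeper'):
        for d in pinpoint(c,n)[:3]:print(c,n,d)
E
```

```text
{'clock': 0.0, 'ee_pos': array([ 0.25935048, -0.59533921,  0.23024994]), 'eef_rot': array([-9.39128428e-04,  9.78964716e-01,  2.04027295e-01, -2.56619660e-04]), 'force': array([ 0.27828065, -0.74997355, -0.46976096]), 'opening': 0.0854525820874713}
scene bottle_knob {'xyz': [0.5268, -0.219, 0.115], 'p': 0.57}
scene bottle_keeper {'xyz': [0.514, -0.074, 0.0966], 'p': 0.7}
side bottle_knob {'xyz': [0.5319, -0.2182, 0.1181], 'p': 0.47}
side bottle_keeper {'xyz': [0.5134, -0.074, 0.0994], 'p': 0.61}
```

View pics/scene0.png

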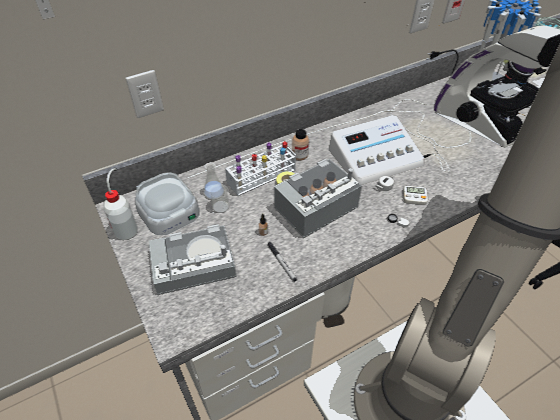

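View pics/side0.png

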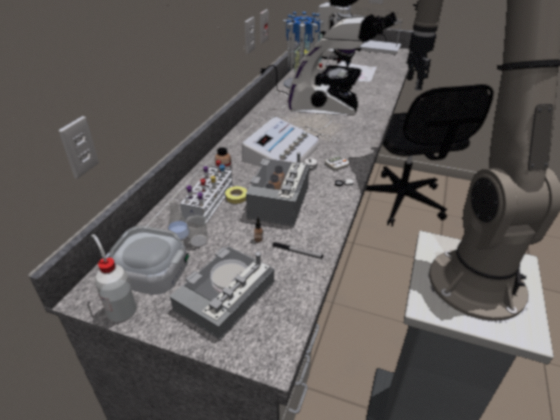

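```bash
python3 - <<'E'
from plant import *
import numpy as np
for c in('scene','side'):
    f=grab_frame(c)
    print(c,f['K'].tolist(),(-f['R'].T@f['t']).round(3))
    for X in([.5268,-.219,.118],[.514,-.074,.1],[.5268,-.219,.135]):
        p=f['K']@(f['R']@np.array(X)+f['t']);print(X,p[:2]/p[2])
E
```

```text
scene [[441.3888919806684, 0.0, 269.12348500987065], [0.0, 441.3888919806684, 215.56434578122904], [0.0, 0.0, 1.0]] [-0.149  0.392  0.939]
[0.5268, -0.219, 0.118] [349.00464806 174.85304427]
[0.514, -0.074, 0.1] [306.09561821 201.54362599]
[0.5268, -0.219, 0.135] [349.75465407 170.19372801]
side [[427.752450996266, 0.0, 279.141458553483], [0.0, 427.752450996266, 210.31518285777705], [0.0, 0.0, 1.0]] [0.207 0.837 0.763]
[0.5268, -0.219, 0.118] [298.43735821 157.84568899]
[0.514, -0.074, 0.1] [286.13818825 189.7432185 ]
[0.5268, -0.219, 0.135] [298.65087348 152.81491873]
```

```bash
python3 - <<'E'
import cv2
a=cv2.imread('pics/scene0.png')[150:240,265:370];b=cv2.imread('pics/side0.png')[140:230,235:340]
cv2.imwrite('pics/z0.png',cv2.hconcat([cv2.resize(i,(400,343),interpolation=cv2.INTER_CUBIC) for i in(a,b)]))
E
```

```text
(no output)
```

View pics/z0.png

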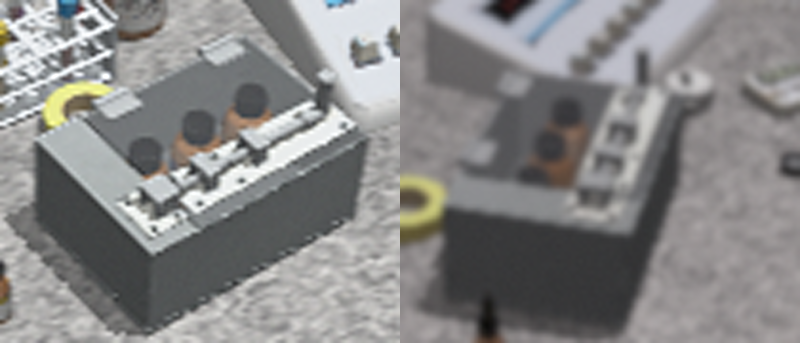

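View pics/wrist0.png

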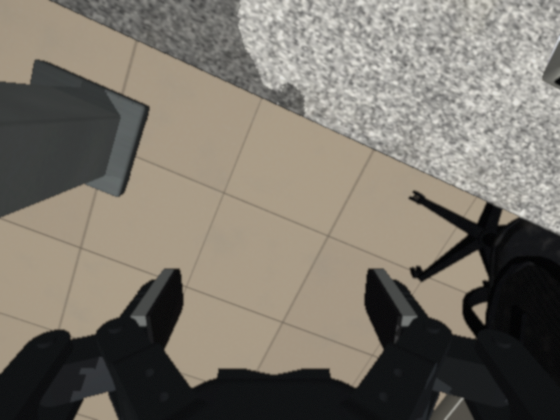

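```bash
python3 -m jog '{"travel":[[0.5,-0.25,0],[0.95,-0.5,0],[0.95,-0.5,0],[0.95,-0.5,0],[0.95,-0.5,0]],"rotation":[[0,0,0],[0,0,0],[0,0,0],[0,0,0],[0,0,0]],"jaw":[-1,-1,-1,-1,-1]}' 20
```

```text
clock: 0.97
ee_pos: [0.3516, -0.4814, 0.2314]
eef_rot: [0.0, 0.979, 0.204, 0.0]
force: [0.3, -0.2, 0.5]
opening: 0.0253
```

```bash
python3 -m jog '{"travel":[[0.9,-0.45,0],[0.9,-0.45,0],[0.9,-0.45,0],[0.9,-0.45,0],[0.9,-0.45,0]],"rotation":[[0,0,0],[0,0,0],[0,0,0],[0,0,0],[0,0,0]],"jaw":[-1,-1,-1,-1,-1]}'; python3 -m jog '{"travel":[[0,0,0],[0,0,0],[0,0,0],[0,0,0],[0,0,0]],"rotation":[[0,0,0.7],[0,0,0.8],[0,0,0.8],[0,0,0.6],[0,0,0]],"jaw":[-1,-1,-1,-1,-1]}'; python3 - <<'E'
from plant import *
import cv2,numpy as np
from scipy.spatial.transform import Rotation as Ro
o=get_obs()
Rt=Ro.from_quat(o['eef_rot'],scalar_first=True).as_matrix()
print(o['ee_pos'],Rt.round(3).tolist())
for c in('wrist','scene','side'):
    f=grab_frame(c);cv2.imwrite(f'pics/{c}1.png',f['color'][:,:,::-1])
    for n in('bottle_knob','bottle_keeper'):
        for d in pinpoint(c,n)[:3]:print(c,n,d)
E
```

```text
clock: 1.38
ee_pos: [0.4485, -0.3656, 0.2316]
eef_rot: [0.0, 0.979, 0.204, 0.0]
force: [0.6, 0.6, 0.1]
opening: 0.0002
clock: 1.8
ee_pos: [0.4478, -0.3667, 0.2314]
eef_rot: [0.0, 0.999, 0.053, 0.0]
force: [0.2, -0.1, -0.6]
opening: 0.0002
[ 0.44779146 -0.3666796   0.23144516] [[0.994, 0.106, 0.0], [0.106, -0.994, -0.0], [0.0, 0.0, -1.0]]
wrist bottle_knob {'xyz': [0.5298, -0.2191, 0.1187], 'p': 0.66}
scene bottle_knob {'xyz': [0.5266, -0.2181, 0.1161], 'p': 0.56}
scene bottle_keeper {'xyz': [0.517, -0.0748, 0.0954], 'p': 0.71}
side bottle_knob {'xyz': [0.5308, -0.2228, 0.12], 'p': 0.48}
side bottle_keeper {'xyz': [0.5133, -0.0712, 0.0997], 'p': 0.98}
```

View pics/wrist1.png

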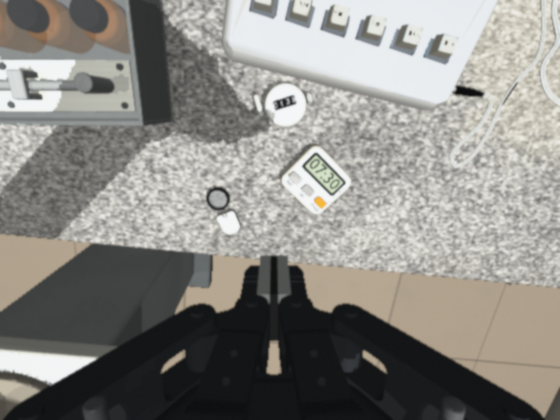

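```bash
python3 -m jog '{"travel":[[0.6,-0.6,0],[0.7,-0.7,0],[0.7,-0.7,0],[0.7,-0.7,0],[0.5,-0.4,0]],"rotation":[[0,0,0],[0,0,0],[0,0,0],[0,0,0],[0,0,0]],"jaw":[-1,-1,-1,-1,-1]}'; python3 -m jog '{"travel":[[0,0,0.5],[0,0,0.5],[0,0,0],[0,0,0],[0,0,0]],"rotation":[[0,0,0],[0,0,0],[0,0,0],[0,0,0],[0,0,0]],"jaw":[-1,-1,-1,-1,-1]}'; python3 - <<'E'
from plant import *
import cv2,numpy as np
o=get_obs();print(o['ee_pos'])
for c in('wrist','scene','side'):
    f=grab_frame(c);cv2.imwrite(f'pics/{c}2.png',f['color'][:,:,::-1])
    for d in pinpoint(c,'bottle_knob')[:3]:print(c,d)
E
```

```text
clock: 2.67
ee_pos: [0.5352, -0.2604, 0.2314]
eef_rot: [-0.001, 0.998, 0.055, 0.001]
force: [-0.1, 0.3, -0.5]
opening: 0.0003
clock: 3.08
ee_pos: [0.5334, -0.2645, 0.202]
eef_rot: [0.0, 0.999, 0.053, 0.0]
force: [-0.1, -0.6, -0.1]
opening: -0.0
[ 0.53342086 -0.26451592  0.20200758]
wrist {'xyz': [0.5301, -0.2253, 0.1189], 'p': 0.69}
scene {'xyz': [0.5275, -0.216, 0.1205], 'p': 0.43}
side {'xyz': [0.5305, -0.2221, 0.1181], 'p': 0.66}
```

View pics/wrist2.png

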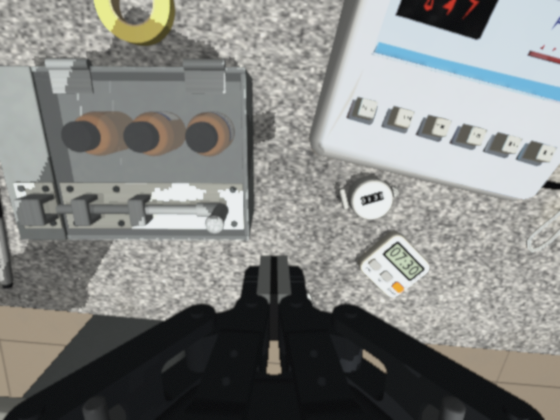

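```bash
python3 - <<'E'
from plant import *
import numpy as np
from scipy.spatial.transform import Rotation as Ro
o=get_obs();f=grab_frame('wrist')
Rt=Ro.from_quat(o['eef_rot'],scalar_first=True).as_matrix();H=f['hand_eye'];K=f['K']
c=Rt@H[:3,3]+o['ee_pos']
for n,uv,z in(('knobtop',(215,225),.135),('keepertop',(36,207),.107),('rod at x150',(160,209),.1)):
    r=Rt@H[:3,:3]@np.linalg.inv(K)@[*uv,1]; X=c+r*(z-c[2])/r[2]
    print(n,X.round(4),'tool',(Rt.T@(X-o['ee_pos'])).round(4))
E
```

```text
knobtop [ 0.5279 -0.2233  0.135 ] tool [-0.0012 -0.0413  0.0669]
keepertop [ 0.5172 -0.0775  0.107 ] tool [ 0.0037 -0.1875  0.0948]
rod at x150 [ 0.5233 -0.1726  0.1   ] tool [-0.0004 -0.0923  0.1019]
```

```bash
python3 -m jog '{"travel":[[0,0,0.6],[0,0,0.8],[0,0,0.8],[0,0,0.6],[0,0,0.2]],"rotation":[[0,0,0],[0,0,0],[0,0,0],[0,0,0],[0,0,0]],"jaw":[-1,-1,-1,-1,-1]}';  python3 - <<'E'
from plant import *
import cv2
o=get_obs();print(o['ee_pos'],o['force'])
for c in('wrist','scene'):
    f=grab_frame(c);cv2.imwrite(f'pics/{c}3.png',f['color'][:,:,::-1])
a=cv2.imread('pics/scene3.png')[110:230,265:405];b=cv2.imread('pics/wrist3.png')
cv2.imwrite('pics/z3.png',cv2.hconcat([cv2.resize(i,(400,h)) for i,h in((a,343),(b,343))]))
E
```

```text
clock: 3.85
ee_pos: [0.5312, -0.2632, 0.1084]
eef_rot: [-0.001, 0.999, 0.054, -0.002]
force: [-0.9, 0.8, -0.4]
opening: -0.0002
[ 0.53120103 -0.26317949  0.10839761] [-0.87653876  0.77697179 -0.3959905 ]
```

View pics/z3.png

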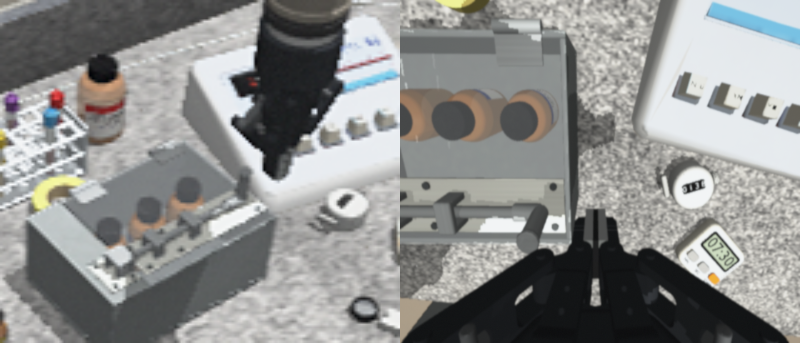

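```bash
python3 -m jog '{"travel":[[0,-0.2,-0.1],[0,-0.3,0],[0,-0.3,0],[0,-0.2,0],[0,-0.1,0]],"rotation":[[0,0,0],[0,0,0],[0,0,0],[0,0,0],[0,0,0]],"jaw":[-1,-1,-1,-1,-1]}'; python3 -m jog '{"travel":[[0,-0.1,0],[0,-0.1,0],[0,-0.1,0],[0,-0.1,0],[0,0,0]],"rotation":[[0,0,0],[0,0,0],[0,0,0],[0,0,0],[0,0,0]],"jaw":[-1,-1,-1,-1,-1]}';  python3 - <<'E'
from plant import *
import cv2
o=get_obs();print(o['ee_pos'],o['force'])
for c in('wrist','scene'):
    f=grab_frame(c);cv2.imwrite(f'pics/{c}4.png',f['color'][:,:,::-1])
a=cv2.imread('pics/scene4.png')[110:230,265:405];b=cv2.imread('pics/wrist4.png')
cv2.imwrite('pics/z4.png',cv2.hconcat([cv2.resize(i,(400,h)) for i,h in((a,343),(b,343))]))
E
```

```text
clock: 4.37
ee_pos: [0.5309, -0.2306, 0.1159]
eef_rot: [0.001, 0.999, 0.054, 0.002]
force: [-0.2, -2.7, 2.7]
opening: -0.0002
clock: 4.78
ee_pos: [0.5284, -0.2185, 0.1143]
eef_rot: [-0.0, 0.999, 0.054, -0.0]
force: [0.9, -2.6, 2.1]
opening: 0.0002
[ 0.52843235 -0.21850006  0.11427417] [ 0.94177845 -2.64717907  2.11692883]
```

View pics/z4.png

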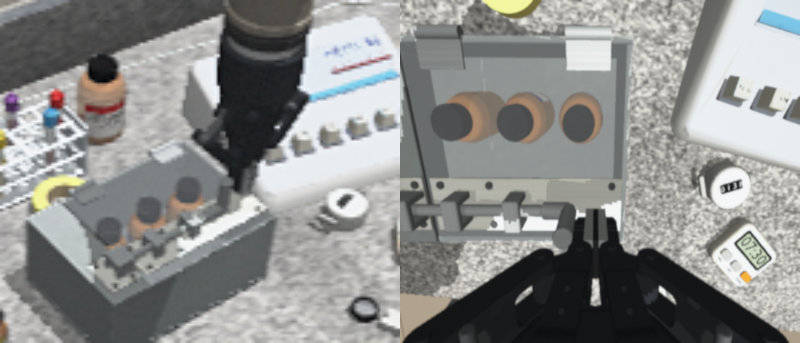

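```bash
python3 -m jog '{"travel":[[0,-0.1,0],[0,-0.1,0],[0,-0.1,0],[0,-0.1,0],[0,0,0]],"rotation":[[0,0,0],[0,0,0],[0,0,0],[0,0,0],[0,0,0]],"jaw":[-1,-1,-1,-1,-1]}'; python3 -m jog '{"travel":[[0,-0.05,0],[0,-0.05,0],[0,-0.05,0],[0,0,0],[0,0,0]],"rotation":[[0,0,0],[0,0,0],[0,0,0],[0,0,0],[0,0,0]],"jaw":[-1,-1,-1,-1,-1]}'
```

```text
clock: 5.3
ee_pos: [0.5267, -0.2062, 0.114]
eef_rot: [-0.0, 0.999, 0.054, -0.0]
force: [0.6, -1.4, -0.4]
opening: 0.0002
clock: 5.72
ee_pos: [0.5264, -0.2036, 0.1142]
eef_rot: [0.0, 0.999, 0.053, -0.0]
force: [1.5, -5.1, -3.3]
opening: 0.0001
```

```bash
python3 -m jog '{"travel":[[0,-0.1,0],[0,-0.05,0],[0,0,0],[0,0,0],[0,0,0]],"rotation":[[0,0,0],[0,0,0],[0,0,0],[0,0,0],[0,0,0]],"jaw":[-1,-1,-1,-1,-1]}'; python3 - <<'E'
from plant import *
import cv2
o=get_obs();print(o['ee_pos'],o['force'])
for c in('wrist','scene','side'):
    f=grab_frame(c);cv2.imwrite(f'pics/{c}5.png',f['color'][:,:,::-1])
    for n in('bottle_knob','bottle_keeper'):
        for d in pinpoint(c,n)[:3]:print(c,n,d)
a=cv2.imread('pics/scene5.png')[110:230,265:405];b=cv2.imread('pics/wrist5.png')
cv2.imwrite('pics/z5.png',cv2.hconcat([cv2.resize(i,(400,h)) for i,h in((a,343),(b,343))]))
E
```

```text
clock: 6.13
ee_pos: [0.5263, -0.2032, 0.1143]
eef_rot: [0.003, 0.999, 0.052, 0.001]
force: [3.7, -12.0, -5.0]
opening: -0.0002
[ 0.52634869 -0.2032496   0.1143264 ] [  3.66068039 -12.02105907  -4.98796503]
wrist bottle_knob {'xyz': [0.5264, -0.1843, 0.1167], 'p': 0.85}
wrist bottle_keeper {'xyz': [0.5108, -0.0715, 0.1025], 'p': 0.78}
scene bottle_knob {'xyz': [0.5236, -0.1827, 0.1168], 'p': 0.5}
scene bottle_keeper {'xyz': [0.5146, -0.0732, 0.0915], 'p': 0.75}
side bottle_knob {'xyz': [0.5284, -0.1826, 0.1172], 'p': 0.51}
side bottle_keeper {'xyz': [0.5148, -0.0738, 0.1013], 'p': 0.91}
```

View pics/z5.png

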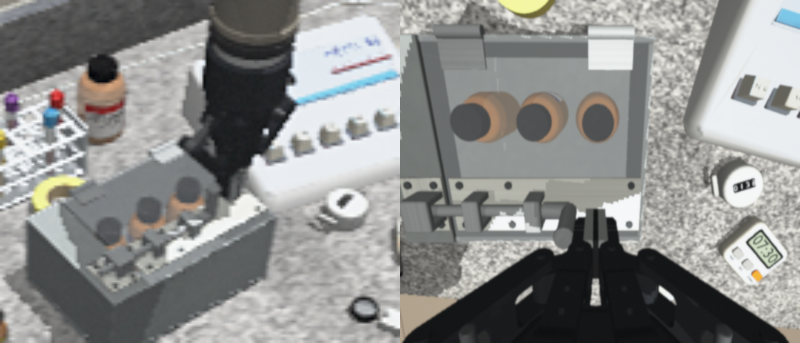

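```bash
python3 -m jog '{"travel":[[0,0.3,0],[0,0.6,0],[0,0.8,0],[0,0.6,0],[0,0,0]],"rotation":[[0,0,0],[0,0,0],[0,0,0],[0,0,0],[0,0,0]],"jaw":[-1,-1,-1,-1,-1]}'; python3 -m jog '{"travel":[[0,0.3,-0.5],[0,0.3,-0.9],[0,0.3,-0.9],[0,0,-0.5],[0,0,0]],"rotation":[[0,0,0],[0,0,0],[0,0,0],[0,0,0],[0,0,0]],"jaw":[-1,-1,-1,-1,-1]}'; python3 - <<'E'
from plant import *
import cv2
o=get_obs();print(o['ee_pos'],o['force'])
for c in('wrist','scene','side'):
    f=grab_frame(c);cv2.imwrite(f'pics/{c}6.png',f['color'][:,:,::-1])
    for n in('bottle_knob','bottle_keeper'):
        for d in pinpoint(c,n)[:3]:print(c,n,d)
a=cv2.imread('pics/scene6.png')[150:240,265:370];b=cv2.imread('pics/wrist6.png')
cv2.imwrite('pics/z6.png',cv2.hconcat([cv2.resize(i,(400,h)) for i,h in((a,343),(b,343))]))
E
```

```text
clock: 7.0
ee_pos: [0.5329, -0.2704, 0.1143]
eef_rot: [0.0, 0.999, 0.051, -0.0]
force: [0.3, -2.3, 0.3]
opening: -0.0001
clock: 7.42
ee_pos: [0.5388, -0.2933, 0.2024]
eef_rot: [0.001, 0.999, 0.054, 0.003]
force: [0.5, 0.6, 0.1]
opening: 0.0006
[ 0.538831   -0.29327293  0.20243624] [0.50053829 0.59547026 0.12187502]
wrist bottle_knob {'xyz': [0.5261, -0.1816, 0.1191], 'p': 0.83}
wrist bottle_keeper {'xyz': [0.5144, -0.0738, 0.0998], 'p': 0.81}
scene bottle_knob {'xyz': [0.5258, -0.1771, 0.1152], 'p': 0.63}
scene bottle_keeper {'xyz': [0.5132, -0.0761, 0.0928], 'p': 0.91}
side bottle_knob {'xyz': [0.5279, -0.1813, 0.1179], 'p': 0.55}
side bottle_keeper {'xyz': [0.5123, -0.0715, 0.0989], 'p': 0.58}
```

View pics/z6.png

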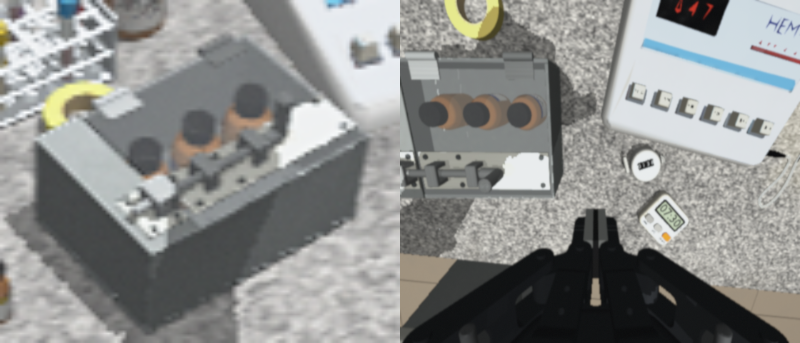

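The images show the knob close behind the first strap and the bolt's tip standing out beyond the keeper. The knob-to-keeper distance is about 108 mm from the wrist camera, 102 from scene and 111 from side, against 110 expected at home. The gripper is clear.

```bash
python3 - <<'E'
from plant import *
print(ticket.sign_off(), get_obs()['clock'])
E
```

```text
the job is handed in; nothing more can be done
the job is handed in; nothing more can be done
```

The bolt on the taller case is pushed home. I pushed its knob from behind with the shut fingers until it stopped, backed the gripper clear, and handed the job in at about 7.6 s.

- **At the stop:** pushing force rose from about 2.7 N while sliding to 12 N. The last 4.5 mm I commanded moved the tool only about 0.4 mm.
- **Knob-to-keeper distance:** it should be 110 mm at home. With the gripper clear I measured about 108 mm (wrist) and 111 mm (side). The scene camera gave 102 mm, which disagrees, although it gave 110 mm while the fingers were still against the knob.
- **Final pictures:** the bolt's tip stands out beyond the keeper, and the tool is clear, with only sensor noise on the force reading.
- **Low case:** the arm never went near it. I did not measure its bolt before or after.

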